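# Seat the shredding disc of the food processor

### The job

The shredding disc lies loosely on the shaft of the food processor's drive base, turned so that the notch in its rim is away from the red pin. With a fingertip, push its blue tab round, either way, until the notch is over the pin, then press down on the middle of the hub until the disc is fully home, and leave it there. Only touch and push it: do not squeeze, lift or tip the disc, push gently, and do not disturb the other things standing about.

Things in the scene. Friction and masses are not known exactly. Their poses are not given: they have to be found in the camera images.
- drive_base: White food-processor drive base without bowl, fixed: 176 x 176 mm, 52 mm high, with a grey round deck (radius 82 mm) at z = 58 mm and four 6 mm high lugs at the deck's edge. A steel shaft (diameter 20 mm) stands on its axis. Origin: centre of its underside, on the shaft's axis, at worktop level; z up. Its switch and the red pin are on its -x side.
- pin_top (a point): Red locating pin, an upright bar fixed on the deck: 6 mm wide, reaching from 56 to 76 mm from the shaft's axis, on the base's -x side; top 74 mm above the worktop. This point is on its top, 60 mm from the axis; the bar's outer part shows beyond the disc's rim.
- disc: Loose shredding disc, 0.2 to 0.4 kg, white with a steel face: diameter 130 mm, plate top 7 mm above the origin, closed hub. Origin: centre of the hub's underside; z up; +x points to the notch, -x to the blue tab. It starts level on the collar, origin 76.5 mm above the worktop, and turns easily both ways, stopping where it is left; seated: 64.5 mm. Aligned, its +x points along the base's -x.
- notch (a point): Middle of the notch in the disc's rim, 60 mm from the axis, at the height of the disc's origin. The notch is 12.6 mm wide, open at the rim (65 mm) and reaches in to 53 mm from the axis; a red dot marks it. With this point over the pin (within about 3 mm sideways) the disc can go down.
- tab (a point): Blue upright finger tab on the disc, opposite the notch: 10 mm thick (in the turning direction), 24 mm long radially (35 to 59 mm from the axis), top 26 mm above the plate. This point is the middle of its top, 47 mm from the axis.
- hub_top (a point): Middle of the flat top of the disc's hub (38 mm in diameter), where to press. 114.5 mm above the worktop at the start, 102.5 mm when the disc is seated.
- collar (a joint): Stiff sliding collar on the shaft that carries the disc, in m: 0 = up (start), 0.012 = fully down (hard stop). It slides by friction: it takes about 4 to 6 N of push on the hub beside the disc's weight, and stays where it is left. When the notch is not over the pin the disc lands on the pin after 2.5 mm.
- honey_jar: Jar with a yellow lid, 59 x 63 x 100 mm, stands beside the base; loose, leave alone. Origin: centre of its underside.
- garlic: Garlic bulb, 48 x 50 x 51 mm, beside the base; loose, leave alone. Origin: its underside.
- espresso_cup_b: Small cup with a pattern and a handle, 62 x 88 x 50 mm, beside the base; loose, leave alone. Origin: its underside.
- small_tin: Small food tin, diameter 57 mm, 72 mm high, beside the base; loose, leave alone. Origin: centre of its underside.
- peeler: Dark green peeler, 170 x 25 x 18 mm, lies farther left; loose, leave alone. Origin: its underside.
- spice_jar: Spice jar with a red cap, diameter 45 mm, 106 mm high, stands farther left; loose, leave alone. Origin: centre of its underside.
Things that resemble listed ones, but are neither listed nor needed, are in the scene too. There is more than one size of the disc; the one meant has the size given above.

How it is judged:
On the way, in this order (a step that is already met when the one before it is completed fails the run):
1. the disc is turned until its notch is over the pin (horizontal distance between notch and pin_top below 0.006 m), for 0.05 s.
2. the disc is pressed home over the pin (value of joint collar above 0.0105 m and z of hub_top in the frame of drive_base below 0.1045 m and horizontal distance between notch and pin_top below 0.005 m and angle between disc's own z axis and vertical below 0.06 rad), for 0.2 s.
At the end, for the whole second after the job is handed in: The disc is fully down: collar at 10.5 mm or more of its 12, hub top less than 104.5 mm above the base's underside, notch within 5 mm of the pin seen from above, disc level within 0.06 rad and at rest (all of step 2 and linear speed of disc below 0.02 m/s and angular speed of disc below 0.2 rad/s); the robot touches nothing.
It fails at once if the disc was lifted (5 mm above where it lay) (z of disc in the frame of drive_base above 0.0815 m).
It fails at once if the disc was tipped (over 0.2 rad) (angle between disc's own z axis and vertical above 0.2 rad).
It fails at once if the disc was squeezed or pushed hard (over 40 N) (contact force between the fingers and disc above 40 N).
It fails at once if another thing was disturbed (moved over 20 mm) (distance of any of honey_jar, garlic, espresso_cup_b, small_tin, peeler, spice_jar from where it was at the start of the episode above 0.02 m).
It also fails if it takes over 54 s, if anything falls off the work surface, if the arm or the gripper's body presses on something with over 40 N, if the wrist force passes 120 N, or if a joint passes its speed limit or range.

### The arm

A 6-joint arm with a two-finger parallel gripper is mounted at the origin on a cart in front of the work surface, level with it; the furniture and walls round the work are solid. World frame = base frame: x ahead of the robot, y to its left, z up, the work surface at z = 0. Lengths are in m, angles in rad, forces in N, time in s.
With the tool pointing down it reaches from about 0.325 to 0.775 m from the base axis. Payload 5.5 kg.
Tool frame: the origin (TCP) lies midway between the tips of the shut fingers; the grasp point (between the pads) lies arm.tcp_to_grasp behind it (arm.tcp_to_grasp is the distance from the TCP to the grasp point, in m); z points along the fingers, y is the line along which they close (so a half turn about z gives the same grasp; the last joint's range is limited). The gripper opens to 88 mm and grips with 3 to 60 N. Pads are 20 mm wide; open, the fingers measure 115 mm over their backs; the gripper's body (75 mm by 178 mm) begins 61 mm behind the grasp point.
Start: joints at [-1.333, 0.091, 1.231, -0, 1.82, -0.057], TCP at [0.174, -0.574, 0.223] pointing down, gripper open.
Joint ranges: [-2.87, 2.87], [-0.86, 2.18], [0.17, 2.46], [-1.51, 4.65], [0.06, 2.69], [-2.65, 2.65]. Speed limits (rad/s): [2.57, 2.57, 3.01, 3.14, 3.14, 3.14].

### API

Orientations are given as a unit quaternion [w, x, y, z].
In Python, from station import arm gives the robot as it stands. The module is installed in compiled form; this text tells all that it offers.
- The arm moves only by the shell command python3 -m pendant 'ROWS' [FORCE]. ROWS is JSON, a list of rows, each a list of 3 entries, a list of its own where there are three numbers: the shift along the tool's x, y, z in cm, then the turn, a rotation vector about the tool's x, y, z in degrees, then the opening, from 0 (shut) to 1 (fully open). In form: [[[x, y, z], [rx, ry, rz], grip], ...]. A call has 1 to 12 rows; each row shifts and turns the commanded pose from where the row before left it, along the tool's axes as they then stand; what a row does not reach is not made up. A row lasts 1/10 s, in which the tool goes at most 50 mm and 8.59 degrees, less where a joint would pass 70% of its speed; a pose out of reach is approached as far as the arm can. A call with a gripper value outside its range is refused whole. The fingers move at their own pace and stop on an object; FORCE is the grip in N (left out, the last holds). Time passes only in rows, so rows that do not move let the fingers close. It gives the time, the measured TCP pose, the force, the opening and the grip force at its end, in the units of the state.
- arm.get_state(): the state, without advancing time (a new reading comes with each control period).
- arm.snapshot(name): name is "scene" or "top" or "wrist"; returns (picture, depth): 400x640x3 uint8, blue, green, red; 400x640 float32, m along the optical axis (not along the pixel's ray), 0 where there is no reading.
- arm.calibration(name): a dict with "fx", "fy", "cx", "cy" (pixels), "k1" (the pictures are not rectified: a ray, as slopes to the right and down, at radius r is drawn at 1 + k1 r^2 times it, then the intrinsics apply), "extrinsics" (4x4, takes a point from world to camera coordinates). Camera axes: x right, y up, looking along -z (the intrinsics and any distortion apply to the point x, -y, -z); pixel columns grow to the right and rows downward; lengths in m; the calibration is good to about 2 mm. A picture is of the moment at which its call begins: read the wrist's pose just before it. calibration takes no time and is no camera call; for the wrist camera it gives the pose at the moment of the call.
- arm.sign_off(): hands the job in; it is judged then, once.
The state is a dict: "time": time; "joint_positions": joint angles; "joint_vel": joint speeds; "joint_efforts": joint torques, N m; "ee_pos": TCP position; "ee_rot": TCP orientation; "wrist_force": force on the tool from outside, world axes, zero at the start; "wrist_torque": the same for the moment, N m; "finger_gap": finger opening in m; "grip_force": force on a finger pad.
Only numpy, scipy, OpenCV 4.12 (cv2) and the standard library are available. Lean on these libraries where they do the work, as an engineer would, in place of code of your own. Each camera call takes 0.05 s, during which the arm holds its last target. There are 200 camera calls.

## Working session

There is one attempt and no reset: what is moved stays moved. The work goes in short steps, Python scripts to look and compute and a shell command to move; the robot and the scene stay as the last step left them, time stands still between calls to the robot, and variables do not carry over. Pictures are saved under pics/ and viewed, at most 10 in all, crops included, and the job is handed in when it is done.

```bash
mkdir -p pics
cat > h.py <<'E'
import numpy as np, cv2
from station import arm
def ray(cal,u,v):
    K=np.array([[cal['fx'],0,cal['cx']],[0,cal['fy'],cal['cy']],[0,0,1.]])
    x,y=cv2.undistortPoints(np.array([[[u,v]]],float),K,np.array([cal['k1'],0,0,0.]))[0,0]
    E=np.array(cal['extrinsics']);R=E[:3,:3];t=E[:3,3]
    return -R.T@t, R.T@np.array([x,-y,-1.])
def onz(cal,u,v,z):
    o,d=ray(cal,u,v); return o+d*(z-o[2])/d[2]
def pt(cal,dep,u,v):
    o,d=ray(cal,u,v); return o+d*dep[int(v),int(u)]
E
python3 - <<'E'
from h import *
s=arm.get_state();print(s['time'],s['ee_pos'],s['ee_rot'],s['wrist_force'],s['finger_gap'],arm.tcp_to_grasp)
for n in('scene','top'):
    p,d=arm.snapshot(n);cv2.imwrite(f'pics/{n}.png',p);np.save(n,d);c=arm.calibration(n);o,_=ray(c,320,200);print(n,o,onz(c,320,200,0))
E
```

```text
0.0 [ 0.17426719 -0.57383154  0.22149724] [-9.70156960e-04  9.89153818e-01  1.46880147e-01 -8.01682198e-05] [ 0.41920554 -0.02098654 -0.1095525 ] 0.08785777147799263 0.0187
scene [0.05025363 0.72507901 0.70601279] [0.62748948 0.17807576 0.        ]
top [0.46546026 0.23925976 1.1029656 ] [0.57089322 0.25653641 0.        ]
```

View pics/top.png

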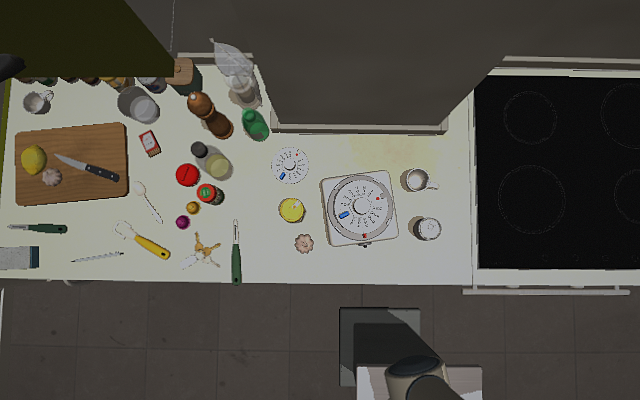

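View pics/scene.png

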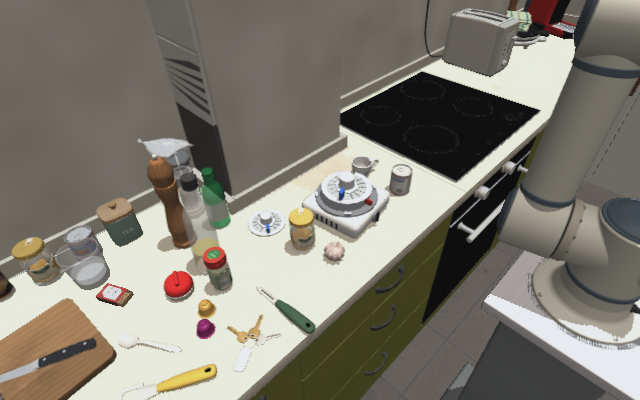

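The disc meant is on the drive base in the top view at (362,207). The look-alike at (290,165) lies on the worktop and is smaller. On the right one, the tab is near (344,214), the red dot near (379,198) and the pin near (364,236). I'll measure these and confirm in a crop.

Run:
```python
from h import *
p=cv2.imread('pics/top.png');d=np.load('top.npy');c=arm.calibration('top')
h=cv2.cvtColor(p,cv2.COLOR_BGR2HSV);roi=np.zeros(p.shape[:2],np.uint8);roi[168:250,318:402]=255
def blobs(m,z,name):
    n,l,s,ce=cv2.connectedComponentsWithStats(m&roi)
    for i in range(1,n):
        if s[i,4]>2: print(name,s[i,4],ce[i].round(1),onz(c,*ce[i],z).round(4),'depth',pt(c,d,*ce[i]).round(3))
blobs(cv2.inRange(h,(100,120,60),(130,255,255)),.1095,'blue')
blobs(cv2.inRange(h,(0,120,80),(8,255,255))|cv2.inRange(h,(172,120,80),(180,255,255)),.08,'red')
# hub: points with depth height 0.105..0.12
v,u=np.mgrid[168:250,318:402]
P=np.array([pt(c,d,a,b) for a,b in zip(u.ravel(),v.ravel())])
for lo,hi in((.111,.119),(.079,.09),(.053,.063)):
    m=(P[:,2]>lo)&(P[:,2]<hi);q=P[m,:2].astype(np.float32)
    print(lo,m.sum(),cv2.minEnclosingCircle(q),cv2.minAreaRect(q),q.mean(0))
crop=cv2.resize(p[150:260,280:450],None,fx=4.5,fy=4.5,interpolation=cv2.INTER_CUBIC);cv2.imwrite('pics/crop.png',crop)
```

```text
blue 34 [343.7 214.4] [0.5271 0.1986 0.1095] depth [0.527 0.199 0.108]
red 8 [377.1 198.1] [0.5692 0.1165 0.08  ] depth [0.569 0.117 0.083]
red 8 [364.6 235.1] [0.4792 0.1468 0.08  ] depth [0.479 0.146 0.074]
0.111 205 ((0.5409331321716309, 0.17115730047225952), 0.035366542637348175) ((0.5465433597564697, 0.1717052459716797), (0.03613143041729927, 0.06600765883922577), 5.578146934509277) [0.54798    0.15752353]
0.079 1966 ((0.5485382080078125, 0.1567930281162262), 0.06539247184991837) ((0.548675000667572, 0.15700888633728027), (0.12902601063251495, 0.12849968671798706), 0.6714363098144531) [0.54786664 0.15664816]
0.053 1213 ((0.5482136011123657, 0.1552201360464096), 0.10646649450063705) ((0.5483450889587402, 0.1563829779624939), (0.16285403072834015, 0.16168981790542603), 6.798498153686523) [0.54500556 0.158879  ]
```

View pics/crop.png

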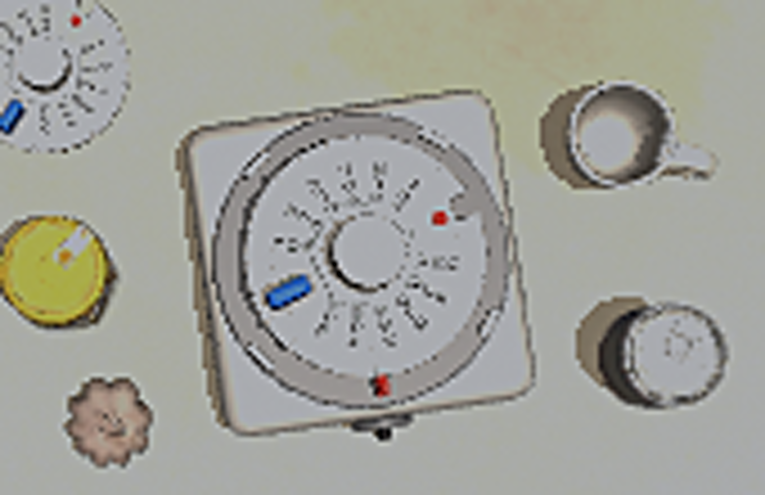

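The crop confirms it: the large disc on the base, with the tab at crop (290,291), the notch at (462,208) and the pin at (380,384). The disc centre is about (0.5485, 0.157). The tab is at 117° and has to go clockwise to about 8°. I'll approach behind the tab with shut fingers.

```bash
python3 -m pendant '[[[2.22,-2.63,0],[0,0,0],0],[[2.22,-2.63,0],[0,0,0],0],[[2.22,-2.63,0],[0,0,0],0],[[2.22,-2.63,0],[0,0,0],0],[[2.22,-2.63,0],[0,0,0],0],[[2.22,-2.63,0],[0,0,0],0],[[2.22,-2.63,0],[0,0,0],0],[[2.22,-2.63,0],[0,0,0],0],[[2.22,-2.63,0],[0,0,0],0],[[2.22,-2.63,0],[0,0,0],0],[[2.22,-2.63,0],[0,0,0],0],[[2.22,-2.63,0],[0,0,0],0]]'
python3 -m pendant '[[[2.22,-2.63,0],[0,0,0],0],[[2.22,-2.63,0],[0,0,0],0],[[2.22,-2.63,0],[0,0,0],0],[[2.22,-2.63,0],[0,0,0],0],[[2.22,-2.63,0],[0,0,0],0],[[2.22,-2.63,0],[0,0,0],0],[[2.22,-2.63,0],[0,0,0],0],[[2.22,-2.63,0],[0,0,0],0],[[2.22,-2.63,0],[0,0,0],0],[[2.22,-2.63,0],[0,0,0],0],[[2.22,-2.63,0],[0,0,0],0],[[2.22,-2.63,0],[0,0,0],0]]'
python3 -m pendant '[[[0,0,0],[0,0,-8.4],0],[[0,0,0],[0,0,-8.4],0],[[0,0,0],[0,0,-8.4],0],[[0,0,0],[0,0,-8.4],0],[[0,0,0],[0,0,-8.4],0],[[0,0,0],[0,0,-8.4],0],[[0,0,0],[0,0,-8.4],0],[[0,0,0],[0,0,-8.4],0],[[0,0,0],[0,0,-8.4],0],[[0,0,0],[0,0,-8.4],0],[[0,0,0],[0,0,-8.4],0],[[0,0,0],[0,0,-7.9],0]]'
python3 -m pendant '[[[0,0,0],[0,0,0],0],[[0,0,0],[0,0,0],0]]'
cat >> h.py <<'E'
C=np.array([.5485,.157])
def pose():
    from scipy.spatial.transform import Rotation as R
    s=arm.get_state();r=R.from_quat(s['ee_rot'],scalar_first=True).as_matrix()
    p=np.array(s['ee_pos']);print('t',round(s['time'],2),'p',p.round(4),'psi',np.degrees(np.arctan2(r[1,0],r[0,0])).round(1),'zax',r[:,2].round(3),'F',np.round(s['wrist_force'],1),'gap',round(s['finger_gap'],4))
    print('disc centre->tcp in tool axes (mm)',(r.T@np.r_[p[:2]-C,0]*1000).round(1))
    return p,r
E
python3 -c "
from h import *
pose();p,d=arm.snapshot('wrist');cv2.imwrite('pics/w1.png',p);print(arm.calibration('wrist'))"
```

```text
time: 1.3
ee_pos: [0.3377, -0.1934, 0.2223]
ee_rot: [-0.0, 0.989, 0.147, -0.0]
wrist_force: [1.2, 0.3, 0.3]
finger_gap: 0.0005
grip_force: 0.0
time: 2.5
ee_pos: [0.501, 0.1861, 0.2221]
ee_rot: [0.0, 0.989, 0.147, -0.0]
wrist_force: [0.7, 0.0, 0.9]
finger_gap: 0.0004
grip_force: 0.0
time: 3.7
ee_pos: [0.5006, 0.1846, 0.2221]
ee_rot: [-0.0, 0.519, 0.855, -0.0]
wrist_force: [0.5, 0.1, 0.0]
finger_gap: -0.0001
grip_force: 0.0
time: 3.9
ee_pos: [0.5006, 0.1846, 0.2222]
ee_rot: [-0.0, 0.523, 0.853, -0.0]
wrist_force: [0.5, -0.1, 0.0]
finger_gap: 0.0005
grip_force: 0.0
t 3.9 p [0.5006 0.1846 0.2222] psi 117.0 zax [-0.001 -0.    -1.   ] F [ 0.5 -0.1  0. ] gap 0.0005
disc centre->tcp in tool axes (mm) [ 46.3 -30.1   0. ]
{'fx': 319.7223333572547, 'fy': 319.7223333572547, 'cx': 319.8721196646768, 'cy': 198.2445272320715, 'k1': -0.052801548011070946, 'extrinsics': array([[ 0.8913452 ,  0.45332392, -0.00108075, -0.52918632],
       [-0.43346262,  0.85159024, -0.29479523,  0.09620194],
       [-0.13271738,  0.26323278,  0.95555984, -0.37312745],
       [ 0.        ,  0.        ,  0.        ,  1.        ]])}
```

View pics/w1.png

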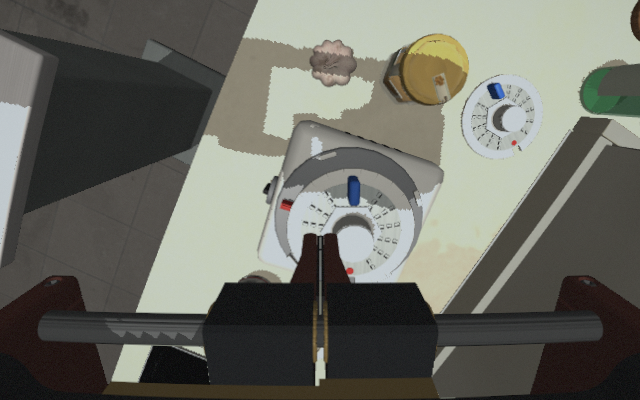

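The wrist view shows the shut fingertips at (320,237), left of the blue tab at (354,190). The pin is at (287,205) and the hub at (352,240). One more measurement of tab and pin from here, then I'll go down.

```bash
cat >> h.py <<'E'
def look(name,png,box,tz=.1095,rz=.0835,pz=.074):
    p,d=arm.snapshot(name);cv2.imwrite(png,p);c=arm.calibration(name)
    meas(p,d,c,box,tz,pz)
def meas(p,d,c,box,tz,pz):
    h=cv2.cvtColor(p,cv2.COLOR_BGR2HSV);roi=np.zeros(p.shape[:2],np.uint8);a,b,e,f=box;roi[b:f,a:e]=255
    for m,z,n in((cv2.inRange(h,(100,120,50),(130,255,255)),tz,'blue'),(cv2.inRange(h,(0,130,80),(8,255,255))|cv2.inRange(h,(172,130,80),(180,255,255)),pz,'red')):
        k,l,s,ce=cv2.connectedComponentsWithStats(m&roi)
        for i in range(1,k):
            if s[i,4]>4:
                q=np.array([pt(c,d,u,v) for v,u in zip(*np.nonzero(l==i))]); top=q[q[:,2]>q[:,2].max()-.006]
                g=top.mean(0); w=g[:2]-C
                print(n,s[i,4],ce[i].round(1),'top mean',g.round(4),'r',np.hypot(*w).round(4),'ang',np.degrees(np.arctan2(w[1],w[0])).round(1))
E
python3 -c "
from h import *
p=cv2.imread('pics/w1.png');_,d=arm.snapshot('wrist');c=arm.calibration('wrist');meas(p,d,c,(250,120,450,300),.1095,.074)
P=np.array([np.r_[pt(c,d,u,v)] for v in range(205,275) for u in range(338,400) if d[v,u]>0]);m=abs(P[:,2]-P[:,2][(P[:,2]>.11)&(P[:,2]<.12)].mean())<.003
print('hub',cv2.minEnclosingCircle(P[m,:2].astype(np.float32)),P[m].mean(0))"
python3 -m pendant '[[[0,0,2.0],[0,0,0],0],[[0,0,2.0],[0,0,0],0],[[0,0,2.0],[0,0,0],0],[[0,0,2.0],[0,0,0],0],[[0,0,2.0],[0,0,0],0],[[0,0,1.5],[0,0,0],0],[[0,0,1.0],[0,0,0],0],[[0,0,0.4],[0,0,0],0],[[0,0,0],[0,0,0],0]]'
```

```text
blue 305 [353.4 190.2] top mean [0.4638 0.2562 0.3844] r 0.1304 ang 130.5
red 56 [285.4 206.1] top mean [0.4796 0.1466 0.0731] r 0.0697 ang -171.5
red 35 [349.2 270.5] top mean [0.5696 0.1163 0.0844] r 0.0459 ang -62.6
hub ((0.5486243367195129, 0.15633638203144073), 0.019523249939084053) [0.54949288 0.15784283 0.11452101]
time: 4.9
ee_pos: [0.5007, 0.1846, 0.0935]
ee_rot: [-0.0, 0.521, 0.853, -0.0]
wrist_force: [-0.7, 0.2, -0.1]
finger_gap: 0.0006
grip_force: 0.0
```

Pin and disc centre agree. The dot is at -62.6°, so the tab needs about 109° clockwise. I'll close up to the tab and begin the arc.

```bash
python3 -m pendant '[[[0,0.4,0],[0,0,0],0],[[0,0.4,0],[0,0,0],0],[[0.05,0.2,0],[0,0,0],0],[[0,0.1,0],[0,0,0],0],[[0,0,0],[0,0,0],0]]'
python3 -m pendant '[[[0.12,0.33,0],[0,0,4],0],[[0.12,0.33,0],[0,0,4],0],[[0.12,0.33,0],[0,0,4],0],[[0.12,0.33,0],[0,0,4],0],[[0.12,0.33,0],[0,0,4],0],[[0,0,0],[0,0,0],0]]'
python3 -c "
from h import *
pose();look('top','pics/t2.png',(318,168,402,250))"
```

```text
time: 5.4
ee_pos: [0.5105, 0.1902, 0.0938]
ee_rot: [0.0, 0.521, 0.854, 0.0]
wrist_force: [0.6, -0.2, -0.3]
finger_gap: 0.0007
grip_force: 0.0
time: 6.0
ee_pos: [0.5239, 0.2013, 0.0936]
ee_rot: [-0.0, 0.662, 0.75, -0.0]
wrist_force: [-0.6, 0.4, -0.3]
finger_gap: 0.0005
grip_force: 0.0
t 6.0 p [0.5239 0.2013 0.0936] psi 97.2 zax [-0. -0. -1.] F [-0.6  0.4 -0.3] gap 0.0005
disc centre->tcp in tool axes (mm) [ 47.  -18.8   0. ]
red 10 [364.4 234.7] top mean [0.4825 0.1465 0.076 ] r 0.0668 ang -171.0
```

```bash
python3 -c "
from h import *
look('wrist','pics/w2.png',(200,80,500,330));look('scene','pics/s2.png',(300,160,400,240))"
```

```text
blue 884 [349.8 253.6] top mean [0.5134 0.2808 0.2555] r 0.1287 ang 105.8
blue 27 [335.1 193. ] top mean [0.5365 0.2128 0.1097] r 0.0571 ang 102.1
red 31 [368.2 201.3] top mean [0.4797 0.1504 0.0726] r 0.0691 ang -174.5
```

View pics/w2.png

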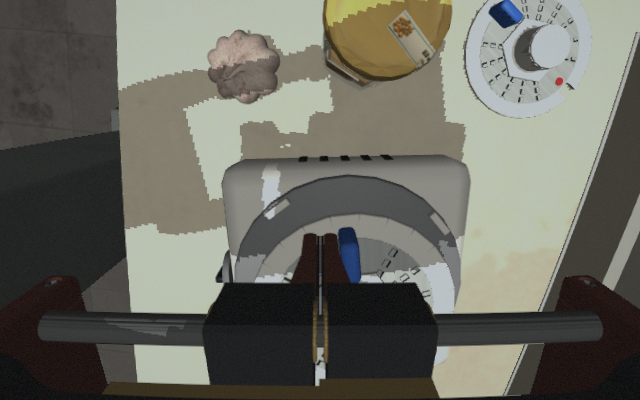

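The wrist view shows the tab (348,255) right beside the fingertip and turning with it. I'll continue the arc by 80°, stopping short so I can check.

```bash
python3 -m pendant '[[[0.12,0.33,0],[0,0,4],0],[[0.12,0.33,0],[0,0,4],0],[[0.12,0.33,0],[0,0,4],0],[[0.12,0.33,0],[0,0,4],0],[[0.12,0.33,0],[0,0,4],0],[[0.12,0.33,0],[0,0,4],0],[[0.12,0.33,0],[0,0,4],0],[[0.12,0.33,0],[0,0,4],0],[[0.12,0.33,0],[0,0,4],0],[[0.12,0.33,0],[0,0,4],0]]'
python3 -c "
from h import *
pose()"
python3 -m pendant '[[[0.12,0.33,0],[0,0,4],0],[[0.12,0.33,0],[0,0,4],0],[[0.12,0.33,0],[0,0,4],0],[[0.12,0.33,0],[0,0,4],0],[[0.12,0.33,0],[0,0,4],0],[[0.12,0.33,0],[0,0,4],0],[[0.12,0.33,0],[0,0,4],0],[[0.12,0.33,0],[0,0,4],0],[[0.12,0.33,0],[0,0,4],0],[[0.12,0.33,0],[0,0,4],0],[[0,0,0],[0,0,0],0]]'
python3 -c "
from h import *
pose();look('scene','pics/s3.png',(300,160,400,240));look('top','pics/t3.png',(318,168,402,250))
p=cv2.imread('pics/t3.png')[150:260,280:450];q=cv2.imread('pics/s3.png')[150:260,270:440]
cv2.imwrite('pics/c3.png',cv2.resize(np.hstack([p,q]),None,fx=2.3,fy=2.3,interpolation=cv2.INTER_CUBIC))"
```

```text
time: 7.15
ee_pos: [0.5577, 0.2067, 0.0936]
ee_rot: [-0.0, 0.878, 0.478, -0.0]
wrist_force: [-0.8, -0.4, -0.4]
finger_gap: 0.0003
grip_force: 0.3
t 7.15 p [0.5577 0.2067 0.0936] psi 57.1 zax [-0.  0. -1.] F [-0.8 -0.4 -0.4] gap 0.0003
disc centre->tcp in tool axes (mm) [ 46.7 -19.3   0. ]
time: 8.25
ee_pos: [0.5874, 0.1887, 0.0937]
ee_rot: [0.0, 0.989, 0.15, 0.0]
wrist_force: [0.5, -0.1, -0.2]
finger_gap: 0.0005
grip_force: 0.0
t 8.25 p [0.5874 0.1887 0.0937] psi 17.2 zax [ 0. -0. -1.] F [ 0.5 -0.1 -0.2] gap 0.0005
disc centre->tcp in tool axes (mm) [ 46.6 -18.8   0. ]
blue 7 [333. 178.] top mean [0.5781 0.1774 0.1131] r 0.036 ang 34.6
red 28 [368.2 201.5] top mean [0.4788 0.1509 0.0747] r 0.0699 ang -175.0
red 8 [368.1 223.9] top mean [0.5063 0.1385 0.0852] r 0.0461 ang -156.3
red 8 [364.5 235.5] top mean [0.4792 0.1462 0.0744] r 0.0701 ang -171.1
```

View pics/c3.png

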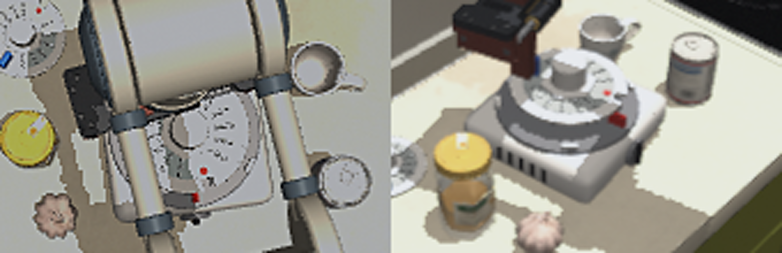

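Left: top view with the dot at about (368,224), not yet in line with the pin at (364.5,235.5). About 15° is left, so I'll push 12° more and then measure.

```bash
python3 -m pendant '[[[0.09,0.25,0],[0,0,3],0],[[0.09,0.25,0],[0,0,3],0],[[0.09,0.25,0],[0,0,3],0],[[0.09,0.25,0],[0,0,3],0],[[0,0,0],[0,0,0],0]]'
cat >> h.py <<'E'
def dots():
    for n,box in(('top',(318,168,402,250)),('scene',(300,160,400,240))):
        p,d=arm.snapshot(n);cv2.imwrite(f'pics/last_{n}.png',p);c=arm.calibration(n);a,b,e,f=box
        I=p[b:f,a:e].astype(float);w=np.clip(I[...,2]-1.15*np.maximum(I[...,0],I[...,1])-25,0,None)
        k,l,s,ce=cv2.connectedComponentsWithStats((w>0).astype(np.uint8))
        for i in range(1,k):
            if s[i,4]<5: continue
            m=(l==i)*w; v,u=np.mgrid[b:f,a:e];uc=(m*u).sum()/m.sum();vc=(m*v).sum()/m.sum()
            for z in(.0835,.074):
                g=onz(c,uc,vc,z)[:2]-C;print(n,s[i,4],round(uc,1),round(vc,1),'z',z,'r',np.hypot(*g).round(4),'ang',np.degrees(np.arctan2(g[1],g[0])).round(1))
E
python3 -c "
from h import *
pose();dots()"
```

```text
time: 8.85
ee_pos: [0.593, 0.18, 0.0936]
ee_rot: [-0.0, 0.999, 0.046, -0.0]
wrist_force: [1.0, -1.3, -0.1]
finger_gap: 0.0004
grip_force: 0.0
t 8.85 p [0.593  0.18   0.0936] psi 5.3 zax [-0.  0. -1.] F [ 1.  -1.3 -0.1] gap 0.0004
disc centre->tcp in tool axes (mm) [ 46.4 -18.8  -0. ]
top 10 364.3 225.0 z 0.0835 r 0.0459 ang -168.5
top 10 364.3 225.0 z 0.074 r 0.0457 ang -167.3
top 24 364.4 233.5 z 0.0835 r 0.0662 ang -172.0
top 24 364.4 233.5 z 0.074 r 0.0661 ang -171.2
scene 35 368.4 201.2 z 0.0835 r 0.0775 ang 175.6
scene 35 368.4 201.2 z 0.074 r 0.0709 ang -177.9
```

```bash
python3 -m pendant '[[[0.05,0.12,0],[0,0,1.5],0],[[0.05,0.11,0],[0,0,1.3],0],[[0,0,0],[0,0,0],0]]'
python3 -c "
from h import *
pose();dots()"
```

```text
time: 9.25
ee_pos: [0.5942, 0.1778, 0.0936]
ee_rot: [0.0, 1.0, 0.021, -0.0]
wrist_force: [-0.3, -0.2, 1.1]
finger_gap: 0.0003
grip_force: 0.1
t 9.25 p [0.5942 0.1778 0.0936] psi 2.4 zax [-0. -0. -1.] F [-0.3 -0.2  1.1] gap 0.0003
disc centre->tcp in tool axes (mm) [ 46.5 -18.9  -0. ]
top 9 363.4 225.0 z 0.0835 r 0.0456 ang -171.4
top 9 363.4 225.0 z 0.074 r 0.0454 ang -170.3
top 24 364.3 233.5 z 0.0835 r 0.066 ang -172.1
top 24 364.3 233.5 z 0.074 r 0.0659 ang -171.3
scene 36 368.4 201.2 z 0.0835 r 0.0774 ang 175.6
scene 36 368.4 201.2 z 0.074 r 0.0708 ang -177.9
```

The dot and the pin are now in line (-171.4° and about -171.3°). I'll back off, rise and check with the wrist camera.

```bash
python3 -m pendant '[[[0,-0.5,0],[0,0,0],0],[[0,-0.5,0],[0,0,0],0],[[0,0,-2],[0,0,0],0],[[0,0,-3],[0,0,0],0],[[0,0,-3],[0,0,0],0],[[0,0,-3],[0,0,0],0],[[-2.3,1.45,0],[0,0,0],0],[[-2.35,1.45,0],[0,0,0],0],[[-2,0,0],[0,0,0],0],[[-2.5,0,0],[0,0,0],0],[[-2.5,0,0],[0,0,0],0],[[0,0,0],[0,0,0],0]]'
python3 -c "
from h import *
pose();look('wrist','pics/w4.png',(150,80,500,300))
p=cv2.imread('pics/w4.png')
cv2.imwrite('pics/w4c.png',p)"
```

```text
time: 10.55
ee_pos: [0.477, 0.1545, 0.2045]
ee_rot: [-0.0, 1.0, 0.021, 0.001]
wrist_force: [0.6, 0.4, 0.3]
finger_gap: 0.0004
grip_force: 0.0
t 10.55 p [0.477  0.1545 0.2045] psi 2.5 zax [ 0.001  0.001 -1.   ] F [0.6 0.4 0.3] gap 0.0004
disc centre->tcp in tool axes (mm) [-71.5  -0.5  -0.1]
red 45 [325.4 163.2] top mean [0.5055 0.1498 0.0841] r 0.0436 ang -170.5
red 105 [327.7 181.3] top mean [0.4971 0.1479 0.0823] r 0.0522 ang -170.0
```

View pics/w4c.png

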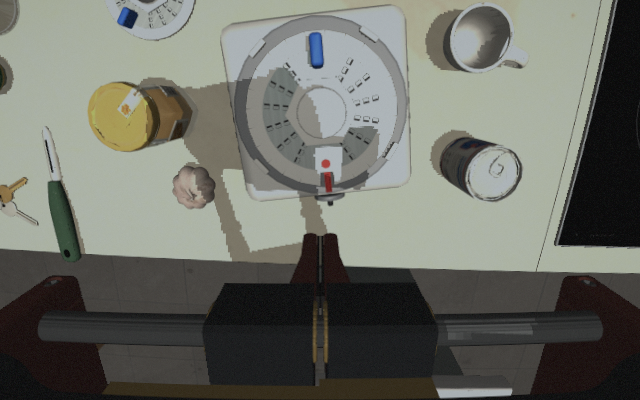

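The wrist view shows the pin (328,181) inside the notch, in line with the dot (325,163), the hub (322,112) and the tab (317,50). Next I'll move over the hub and press.

```bash
python3 -m pendant '[[[2.5,0,0],[0,0,0],0],[[2.5,0.05,0],[0,0,0],0],[[2.15,0,0],[0,0,0],0],[[0,0,2.5],[0,0,0],0],[[0,0,2.5],[0,0,0],0],[[0,0,2],[0,0,0],0],[[0,0,1],[0,0,0],0],[[0,0,0.4],[0,0,0],0],[[0,0,0],[0,0,0],0]]'
python3 -m pendant '[[[0,0,0.2],[0,0,0],0],[[0,0,0.1],[0,0,0],0],[[0,0,0.1],[0,0,0],0],[[0,0,0.1],[0,0,0],0],[[0,0,0.1],[0,0,0],0],[[0,0,0],[0,0,0],0]]'
python3 -c "
from h import *
pose()"
```

```text
time: 11.5
ee_pos: [0.5504, 0.1566, 0.1196]
ee_rot: [0.0, 1.0, 0.021, -0.0]
wrist_force: [-0.5, -0.2, -0.5]
finger_gap: 0.0004
grip_force: 0.0
time: 12.1
ee_pos: [0.5503, 0.1565, 0.1143]
ee_rot: [-0.0, 1.0, 0.021, 0.0]
wrist_force: [-1.2, 0.5, 3.2]
finger_gap: 0.0005
grip_force: 1.6
t 12.1 p [0.5503 0.1565 0.1143] psi 2.4 zax [ 0.001  0.    -1.   ] F [-1.2  0.5  3.2] gap 0.0005
disc centre->tcp in tool axes (mm) [1.8 0.6 0. ]
```

```bash
python3 -m pendant '[[[0,0,0.1],[0,0,0],0],[[0,0,0.1],[0,0,0],0],[[0,0,0.1],[0,0,0],0],[[0,0,0.1],[0,0,0],0],[[0,0,0],[0,0,0],0]]'
python3 -m pendant '[[[0,0,0.1],[0,0,0],0],[[0,0,0.1],[0,0,0],0],[[0,0,0.1],[0,0,0],0],[[0,0,0],[0,0,0],0]]'
```

```text
time: 12.6
ee_pos: [0.5502, 0.1565, 0.1095]
ee_rot: [-0.0, 1.0, 0.021, 0.0]
wrist_force: [0.8, -0.2, 3.3]
finger_gap: 0.0003
grip_force: 1.5
time: 13.0
ee_pos: [0.5502, 0.1565, 0.1065]
ee_rot: [-0.0, 1.0, 0.021, 0.0]
wrist_force: [1.2, 0.2, 4.0]
finger_gap: 0.0005
grip_force: 1.5
```

It has gone well past the 2.5 mm depth at a low, steady force, so the pin is in the notch. I'll continue to the stop.

```bash
python3 -m pendant '[[[0,0,0.1],[0,0,0],0],[[0,0,0.1],[0,0,0],0],[[0,0,0.1],[0,0,0],0],[[0,0,0],[0,0,0],0]]'
python3 -m pendant '[[[0,0,0.05],[0,0,0],0],[[0,0,0.05],[0,0,0],0],[[0,0,0],[0,0,0],0]]'
```

```text
time: 13.4
ee_pos: [0.5502, 0.1565, 0.1035]
ee_rot: [-0.0, 1.0, 0.021, 0.0]
wrist_force: [1.4, 0.5, 3.5]
finger_gap: 0.0005
grip_force: 1.6
time: 13.7
ee_pos: [0.5502, 0.1565, 0.1028]
ee_rot: [-0.0, 1.0, 0.021, 0.0]
wrist_force: [1.3, 1.3, 4.7]
finger_gap: 0.0003
grip_force: 2.4
```

```bash
python3 -m pendant '[[[0,0,0.05],[0,0,0],0],[[0,0,0.03],[0,0,0],0],[[0,0,0],[0,0,0],0],[[0,0,0],[0,0,0],0]]'
python3 -c "
from h import *
pose()"
```

```text
time: 14.1
ee_pos: [0.5503, 0.1565, 0.1028]
ee_rot: [-0.0, 1.0, 0.021, 0.0]
wrist_force: [-0.3, -0.1, 7.6]
finger_gap: 0.0001
grip_force: 3.9
t 14.1 p [0.5503 0.1565 0.1028] psi 2.4 zax [ 0.001  0.    -1.   ] F [-0.3 -0.1  7.6] gap 0.0001
disc centre->tcp in tool axes (mm) [1.7 0.6 0. ]
```

It is on the hard stop: force is rising and z holds at 0.1028. I'll press slightly firmer to be sure, then retreat and check.

```bash
python3 -m pendant '[[[0,0,0.05],[0,0,0],0],[[0,0,0.03],[0,0,0],0],[[0,0,0],[0,0,0],0]]'
python3 -m pendant '[[[0,0,-0.3],[0,0,0],0],[[0,0,-0.5],[0,0,0],0],[[0,0,-2],[0,0,0],0],[[0,0,-3],[0,0,0],0],[[0,0,-3],[0,0,0],0],[[-2.5,0,0],[0,0,0],0],[[-2.5,0,0],[0,0,0],0],[[-2.5,0,0],[0,0,0],0],[[0,0,0],[0,0,0],0]]'
python3 -c "
from h import *
pose();p,d=arm.snapshot('wrist');cv2.imwrite('pics/w5.png',p);c=arm.calibration('wrist')
meas(p,d,c,(150,20,500,300),0,0)
for lo,hi in((.095,.11),(.068,.08)):
    P=np.array([pt(c,d,u,v) for v in range(20,225) for u in range(220,420) if d[v,u]>0])
    P=P[(P[:,2]>lo)&(P[:,2]<hi)&(np.hypot(*(P[:,:2]-C).T)<(.017 if lo>.09 else .062))]
    A=np.c_[P[:,:2]-C,np.ones(len(P))];print('z',np.median(P[:,2]),'tilt',np.linalg.lstsq(A,P[:,2],rcond=None)[0].round(3))"
```

```text
time: 14.4
ee_pos: [0.5503, 0.1565, 0.1028]
ee_rot: [-0.0, 1.0, 0.021, 0.001]
wrist_force: [-1.9, -0.6, 11.3]
finger_gap: 0.0007
grip_force: 5.4
time: 15.3
ee_pos: [0.4732, 0.1534, 0.1889]
ee_rot: [0.0, 1.0, 0.021, -0.001]
wrist_force: [1.4, 0.0, 0.5]
finger_gap: 0.0002
grip_force: 0.0
t 15.3 p [0.4732 0.1534 0.1889] psi 2.4 zax [-0.001 -0.    -1.   ] F [1.4 0.  0.5] gap 0.0002
disc centre->tcp in tool axes (mm) [-75.4   0.4   0.1]
blue 434 [314.4  43.2] top mean [0.5554 0.1561 0.3508] r 0.007 ang -7.5
red 47 [324.4 159.3] top mean [0.5554 0.1561 0.3508] r 0.007 ang -7.5
red 134 [326.9 180.7] top mean [0.4863 0.1468 0.073 ] r 0.0631 ang -170.7
z 0.10243085831237593 tilt [-0.003 -0.001  0.102]
z 0.07189072638534677 tilt [ 0.    -0.002  0.072]
```

View pics/w5.png

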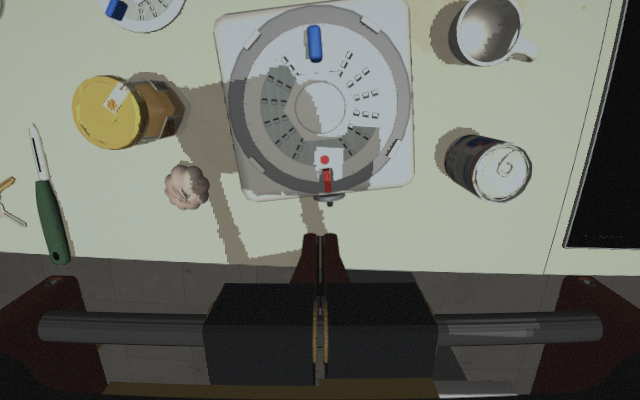

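The disc is seated and level: hub top at 0.1024 m, plate top at 0.072 m, pin (327,181) in the notch. The robot is clear and the neighbouring things are undisturbed.

```bash
python3 -c "
from station import arm
print(arm.sign_off())"
```

```text
the job is handed in; nothing more can be done
None
```

The disc is turned with its notch over the pin and pressed fully home (hub top measured at about 102.4 mm, level), the arm is clear, and the job is handed in at about 15 s on the robot's clock; the hand-in returned no verdict.

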